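# Rack the whisk and the pestle in the spring clips

## Robot

A 6-joint arm with a two-finger parallel gripper is mounted at the origin on the work surface. World frame = base frame: x ahead of the robot, y to its left, z up, the work surface at z = 0. Lengths are in mm, angles in rad, forces in N, time in s.
With the tool pointing down it reaches from about 350 to 775 mm from the base axis. Payload 7.3 kg.
Tool frame: the origin (TCP) lies at the centre of the arm's flange, where the gripper is bolted on; the fingertips stand 178 mm ahead of it and the grasp point (between the pads) lies 159 mm ahead of it; z points along the fingers, y is the direction in which the jaws open and shut (so a half turn about z gives the same grasp; the last joint's range is limited). The gripper opens to 92 mm and grips with 3 to 60 N. Pads are 19 mm wide; open, the fingers measure 130 mm over their backs; the gripper's body (75 mm by 190 mm) begins 47 mm behind the grasp point.
Start: joints at [-1.384, 0.342, 1.524, -0, 1.275, -0.146], TCP at [171.532, -496.19, 404.741] pointing down, gripper open.
Joint ranges: [-2.53, 2.53], [-0.77, 2.02], [0.04, 2.7], [-1, 4.14], [0.28, 2.66], [-3.11, 3.11]. Speed limits (rad/s): [2.57, 2.57, 3.14, 3.14, 3.14, 3.14].

## Interface

Orientations are given as [roll, pitch, yaw] about the fixed x, y, z axes, in that order (R = Rz(yaw) Ry(pitch) Rx(roll)).
In Python, from plant import get_obs, capture, close_job gives the robot as it stands. The module is installed in compiled form; this text tells all that it offers.
- The arm moves only by the shell command python3 -m pendant 'ROWS'. ROWS is JSON, a list of rows, each a list of 3 entries, a list of its own where there are three numbers: the shift along the tool's x, y, z in m, then the turn, a rotation vector about the tool's x, y, z in rad, then the finger opening in m, from 0 to 0.0918. In form: [[[tx, ty, tz], [wx, wy, wz], fingers], ...]. A call has 1 to 10 rows; each row is the pose to reach, as a shift and turn from the pose commanded when the call began, along the tool's axes at that moment; what a row does not reach only later rows make up. A row lasts 1/12 s, in which the tool goes at most 41.7 mm and 7.16 degrees, less where a joint would pass 70% of its speed; a pose out of reach is approached as far as the arm can. A call with a gripper value outside its range is refused whole. The fingers move at their own pace and stop on an object; the grip force is fixed at half the most. Time passes only in rows, so rows that repeat a pose let the fingers close. It gives the time, the measured TCP pose, the force and the opening at its end, in the units of the state.
- get_obs(): the state, without advancing time (a new reading comes with each control period).
- capture(name): name is "side" or "top"; returns a dict with "color" (480x640x3 uint8, red, green, blue), "mtx" (3x3 intrinsics, pixels), "rvec" (rotation vector, rad) and "tvec" (3), from world to camera coordinates, as OpenCV has them. Camera axes: x right, y down, z forward; pixel columns grow to the right and rows downward; lengths in mm; the calibration is good to about 2 mm. A picture is of the moment at which its call begins. There is no depth.
- close_job(): hands the job in, once; it reports no verdict.
The state is a dict: "time": time; "joint_positions": joint angles; "dq": joint speeds; "tau": joint torques, N m; "tool_pos": TCP position; "tcp_rot": TCP orientation; "contact_force": force on the tool from outside, world axes, zero at the start; "moment": the same for the moment, N m; "grip_width": finger opening in mm.
Only numpy, scipy, OpenCV 4.12 (cv2) and the standard library are available. Lean on these libraries where they do the work, as an engineer would, in place of code of your own. Each camera call takes 0.05 s, during which the arm holds its last target. There are 200 camera calls.

## Task

Put the washed whisk and the wooden pestle from the drying stand away on the sloped utensil rack: snap the whisk's handle fully home into the narrow pair of spring clips and the pestle's handle into the wide pair. Each should have its head at the upper end of the slope and the middle of its handle about midway between its two clips; leave the shaker, cup and rice paddle beside them where they are.

Things in the scene. Friction and masses are not known exactly. Their poses are not given: they have to be found in the camera images.
- whisk_mid (a point): Centre of the whisk's handle, on its axis. Steel balloon whisk, 0.11 kg: round handle 15 mm thick, 80 mm each way from here, then a wire balloon 53 mm wide, out to 189 mm. x: along the handle to the head. Centre of mass 30 mm towards the head. Starts level in V notches of the stand, axis 47 mm above the table, z up, head roughly away from the robot.
- whisk_head (a point): Point on the whisk's axis in its balloon, 145 mm from whisk_mid; same axes.
- pestle_mid (a point): Centre of the handle of the pale wooden pestle, on its axis; 0.20 kg. Round handle 30 mm thick, 80 mm to its free end, 72 mm the other way, then a head 40 mm thick, out to 140 mm. x: along the handle to the head. Centre of mass 28 mm towards the head. Starts level in the stand, axis 55 mm above the table, z up, parallel to the whisk and 100 mm to either side of it.
- pestle_head (a point): Point on the pestle's axis in its thick head, 105 mm from pestle_mid; same axes.
- rack: The fixed utensil rack: steel plate 200 mm (slope) x 290 mm on legs, rising away from the robot at 26 degrees. Three places, 85 mm apart across it, order varies: narrow clips, wide clips, and one taken by a fixed ladle. A place is two like spring clips on posts, 90 mm apart along the slope; a handle snaps into both at once. Origin on the table, under the middle place's seat; z up, y across.
- narrow_clip (a point): Seat of the narrow place: where the centre of a seated 15 mm handle lies, midway between its two clips, 130 mm above the table, 45 mm above the plate. x: along the seated handle, up the slope; z: outward normal, up and towards the robot, 26 degrees off vertical; y across. Press along -z, about 5 to 15 N. Lips 12 mm apart, 12 mm above the axis; first touch about 12 mm before home.
- wide_clip (a point): Seat of the wide place, for the 30 mm handle; height, axes, clip spacing and force as narrow_clip. Lips 24 mm apart, up to 15 mm above the axis; first touch about 19 mm before home. In both places 78 mm of the handle lie free between the clips' posts (12 mm wide) for the fingers.
- stand: The drying stand, fixed: two steel crossbars 100 mm apart along x, with white V notches 50 mm either side of the middle, joined by low side rails 28 mm high; 224 mm across, 120 mm along x. Origin under its centre, on the table. The handles lie along its x, centred to 6 mm; between the crossbars nothing is under them down to the table.
- shaker: A glass shaker jar, 44 mm across, 95 mm high, near the robot between stand and rack; origin centre of the underside. Bystander.
- cup: A white cup, 72 mm across, 60 mm high, right of the stand; origin centre of the underside. Bystander.
- paddle: A white rice paddle, 210 mm long, lying right of the stand. Bystander.
Not all that is in view belongs to the job. Leave any red look-alike of the part that bears pestle_mid alone.

How it is judged (in metres and radians):
At the end, for the whole second after the job is handed in: The whisk lies in the narrow pair of clips and the pestle in the wide pair, each pressed home: the handle's centre within 4.5 mm of the seat along the rack's normal, 4 mm across and 22 mm along the slope, the handle within 0.09 rad of the clips' line, the head at the upper end of the slope (x of whisk_mid in the frame of narrow_clip between -0.022 and 0.022 m and y of whisk_mid in the frame of narrow_clip between -0.004 and 0.004 m and z of whisk_mid in the frame of narrow_clip between -0.0045 and 0.0045 m and angle between the x axis of whisk_mid and the x axis of narrow_clip, either way round below 0.09 rad and x of whisk_head in the frame of narrow_clip above 0.05 m and x of pestle_mid in the frame of wide_clip between -0.022 and 0.022 m and y of pestle_mid in the frame of wide_clip between -0.004 and 0.004 m and z of pestle_mid in the frame of wide_clip between -0.0045 and 0.0045 m and angle between the x axis of pestle_mid and the x axis of wide_clip, either way round below 0.09 rad and x of pestle_head in the frame of wide_clip above 0.05 m); the robot touches nothing.
It fails at once if the shaker, the cup or the paddle is moved by more than 30 mm (distance of any of shaker, cup, paddle from where it was at the start of the episode above 0.03 m).
It also fails if it takes over 61 s, if anything falls off the work surface, if the arm or the gripper's body presses on something with over 40 N, if the wrist force passes 120 N, or if a joint passes its speed limit or range.

## Working session

There is one attempt and no reset: what is moved stays moved. The work goes in short steps, Python scripts to look and compute and a shell command to move; the robot and the scene stay as the last step left them, time stands still between calls to the robot, and variables do not carry over. Pictures are saved under pics/ and viewed, about 8 in all and at most 12, crops included, and the job is handed in when it is done.

```bash
mkdir -p pics; python3 - <<'E'
from plant import *
import cv2,json,numpy as np
o=get_obs(); print(o)
for n in("side","top"):
    c=capture(n); cv2.imwrite(f"pics/{n}0.png",c["color"][:,:,::-1]); 
    np.savez(f"pics/{n}0.npz",**c)
    R=cv2.Rodrigues(np.array(c["rvec"]))[0]; print(n,c["mtx"],(-R.T@np.array(c["tvec"]).ravel()),R[2])
E
```

```text
{'time': 0.0, 'joint_positions': array([-1.38401076e+00,  3.42712674e-01,  1.52503832e+00, -1.39650058e-06,
        1.27539660e+00, -1.46047518e-01]), 'dq': array([-0.0005252 , -0.00068548,  0.00034087,  0.00132274, -0.00055369,
        0.00069384]), 'tau': array([ 5.72531353e-04, -4.31241417e+01, -2.44220048e+01,  7.18861562e-02,
        5.58011059e-02, -1.41264632e-04]), 'tool_pos': array([ 171.499435  , -496.04705509,  404.04253171]), 'tcp_rot': array([-3.14005407e+00, -2.24968142e-04,  3.32833318e-01]), 'contact_force': array([ 1.11150713, -0.45982566, -0.51214954]), 'moment': array([ 0.04483826, -0.02192422,  0.01268095]), 'grip_width': 91.81483809716553}
side [[450.65760333   0.         315.50976985]
 [  0.         450.65760333 238.70715064]
 [  0.           0.           1.        ]] [-101.22355336  534.77224038  595.13887628] [ 0.58576089 -0.62978871 -0.51014739]
top [[496.95807324   0.         317.00595423]
 [  0.         496.95807324 239.88204726]
 [  0.           0.           1.        ]] [ 341.67052679  -96.66028492 1145.03660634] [ 0.12181721  0.02809112 -0.99215496]
```

View pics/top0.png

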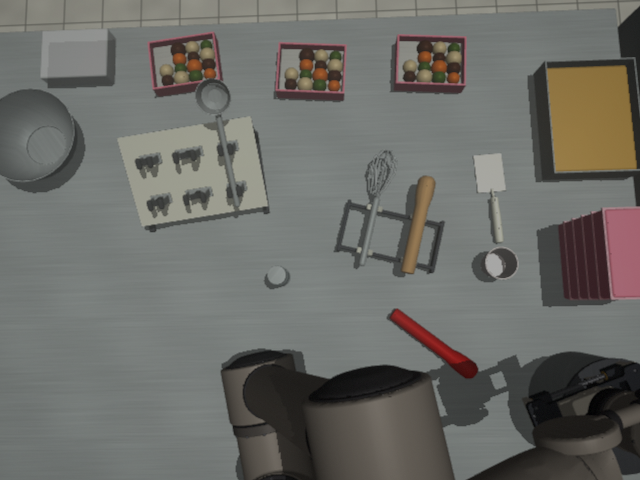

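View pics/side0.png

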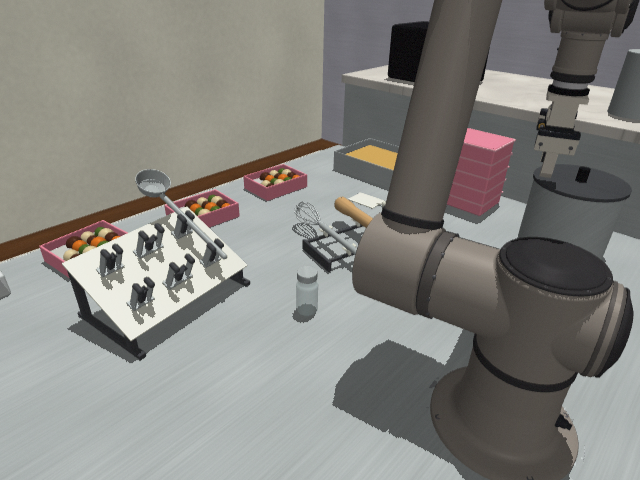

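The top view shows the rack at the upper left, with the ladle in its right-hand place and clips near (148,162)/(158,203) and (187,157)/(197,197). The whisk runs (362,263)→(380,165), the pestle (409,270)→(427,180), and the red decoy lies at (430,340). In the side view the clips are at (110,262)/(143,292) and (150,242)/(180,272). I'll zoom in on both.

```bash
python3 - <<'E'
import cv2,numpy as np
t=cv2.imread("pics/top0.png");s=cv2.imread("pics/side0.png")
a=cv2.resize(t[110:240,110:280],(523,400),interpolation=cv2.INTER_CUBIC)
b=cv2.resize(s[190:350,50:250],(800,600)[0:2],interpolation=cv2.INTER_CUBIC)
cv2.imwrite("pics/c1.png",b)
z=cv2.resize(t[110:240,110:280],(785,600),interpolation=cv2.INTER_CUBIC);cv2.imwrite("pics/c2.png",z)
E
```

```text
(no output)
```

View pics/c1.png

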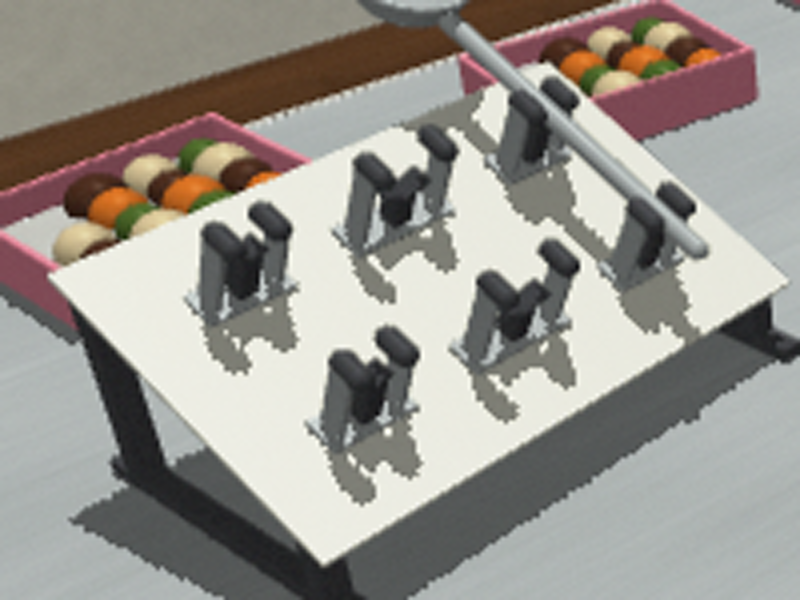

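View pics/c2.png

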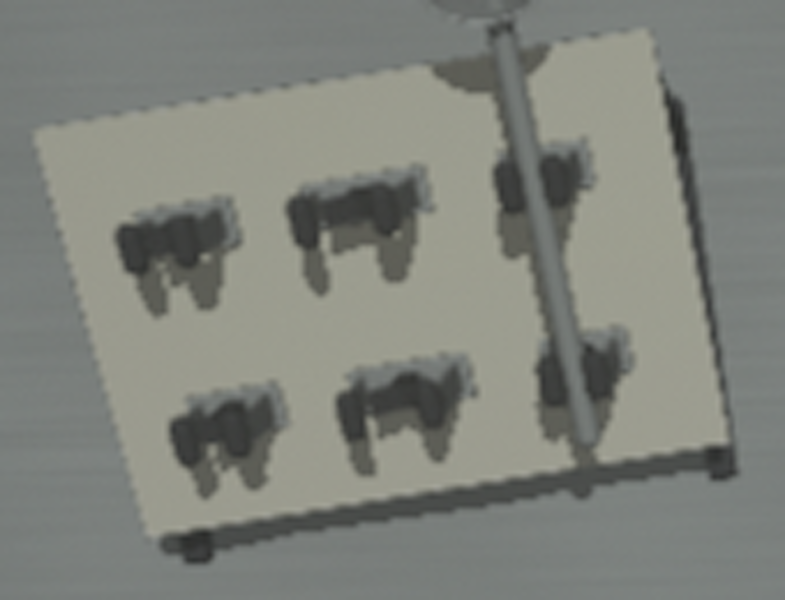

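The left place (most +y) has the narrow clips and the middle place the wide ones. The lip tips are clear in both crops, so I'll triangulate those, cross-check against the plate, and measure the pestle and whisk.

```bash
cat > h.py <<'E'
import numpy as np,cv2
from scipy.spatial.transform import Rotation as Ro
def load(f):
    c=np.load(f); R=cv2.Rodrigues(c["rvec"])[0]; return c["color"],c["mtx"],R,c["tvec"].ravel()
class Cam:
    def __init__(s,f): s.im,s.K,s.R,s.t=load(f); s.C=-s.R.T@s.t
    def ray(s,p):
        d=s.R.T@np.linalg.inv(s.K)@np.array([p[0],p[1],1.]); return d/np.linalg.norm(d)
    def onz(s,p,z): d=s.ray(p); return s.C+d*(z-s.C[2])/d[2]
    def proj(s,X): q=s.K@(s.R@np.asarray(X,float)+s.t); return q[:2]/q[2]
def tri(a,p,b,q):
    d,e=a.ray(p),b.ray(q); k=np.linalg.lstsq(np.c_[d,-e],b.C-a.C,rcond=None)[0]
    P,Q=a.C+k[0]*d,b.C+k[1]*e; return (P+Q)/2,np.linalg.norm(P-Q)
E
python3 - <<'E'
from h import *
np.set_printoptions(precision=1,suppress=True)
T,S=Cam("pics/top0.npz"),Cam("pics/side0.npz")
tc=lambda u:np.array(u)/(785/170)+[110,110]-.4
sc=lambda u:np.array(u)/4+[50,190]-.4
L={"nuL":((133,248),(220,235)),"nuR":((186,240),(270,222)),"nlL":((186,440),(350,368)),"nlR":((235,430),(398,345)),
"wuL":((303,222),(372,172)),"wuR":((387,208),(437,142)),"wlL":((352,412),(495,290)),"wlR":((432,400),(558,257)),
"c_ul":((38,130),(50,278)),"c_ur":((652,30),(545,65)),"c_lr":((733,445),(788,285)),"c_ll":((160,537),(325,562))}
for k,(a,b) in L.items(): X,e=tri(T,tc(a),S,sc(b)); print(k,X,e)
hsv=cv2.cvtColor(T.im,cv2.COLOR_RGB2HSV)
m=cv2.inRange(hsv,(8,70,60),(25,255,255)); m[:, :395]=0;m[:,450:]=0;m[:165]=0;m[285:]=0
ys,xs=np.nonzero(m);print("pestle px",len(xs),xs.min(),xs.max(),ys.min(),ys.max())
P=np.array([T.onz((x,y),55)[:2] for x,y in zip(xs,ys)])
c=P.mean(0);u=np.linalg.svd(P-c,full_matrices=0)[2][0];u*=np.sign(u[0]);t=(P-c)@u;n=np.array([-u[1],u[0]])
w=(P-c)@n
# handle-only axis from strip midpoints
A=[]
for a in np.arange(t.min()+10,t.min()+140,6):
    k=abs(t-a)<4; A.append((a,(w[k].min()+w[k].max())/2,np.ptp(w[k])))
A=np.array(A);f=np.polyfit(A[:,0],A[:,1],1);print("len",np.ptp(t),"width",A[:,2].mean(),"slope",f,"yaw",np.arctan2(u[1],u[0])+f[0])
mid=c+u*(t.min()+80)+n*np.polyval(f,t.min()+80);print("pestle mid",mid,"u",u)
z=cv2.resize(T.im[140:290,320:460][:,:,::-1],(560,600),interpolation=cv2.INTER_CUBIC);cv2.imwrite("pics/c3.png",z)
E
```

```text
nuL [630.7 293.8 167.2] 3.0903010322413653
nuR [634.4 271.  162.8] 1.3551122986958242
nlL [551.1 282.3 129.6] 2.4281304357518216
nlR [554.5 259.2 128.6] 0.27551248748672624
wuL [640.1 217.8 164.9] 1.159939122254579
wuR [645.6 180.6 164.4] 1.5492891874811754
wlL [561.5 205.9 129.1] 1.4051473978224218
wlR [566.  169.4 128.6] 1.3365320114459445
c_ul [695.3 349.1 140.7] 1.9582392215313094
c_ur [735.1  66.8 134.5] 1.8489697393544795
c_lr [555.9  42.2  57.2] 3.5787471750293975
c_ll [519.1 321.   63.5] 7.514624204516545
pestle px 1343 401 434 176 273
len 220.58085847743078 width 27.317374497277395 slope [0.  0.1] yaw -0.25749865241009506
pestle mid [ 475.7 -280.3] u [ 1.  -0.3]
```

View pics/c3.png

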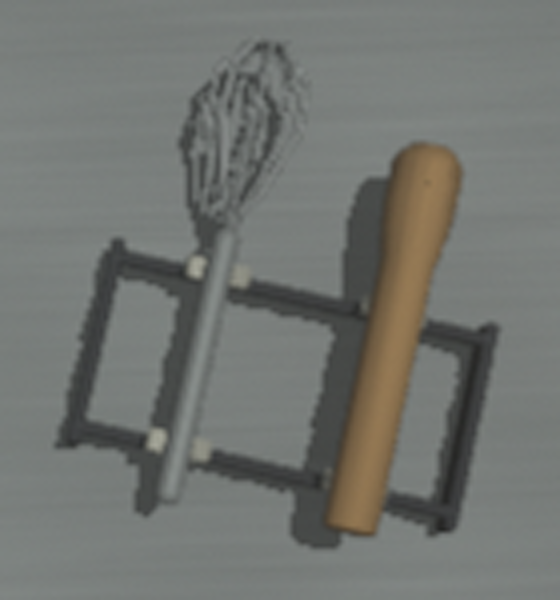

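```bash
cat >> h.py <<'E'
def goal(p,yaw,pitch=0.,back=159.):
    """grasp point p (mm), handle yaw, slope pitch -> shift(m), rotvec in present tool axes"""
    from plant import get_obs
    o=get_obs(); R0=Ro.from_euler('xyz',o["tcp_rot"])
    R1=Ro.from_euler('xyz',[np.pi,-pitch,yaw])
    tcp=np.array(p)-back*R1.as_matrix()[:,2]
    sh=R0.inv().apply(tcp-o["tool_pos"])/1e3
    return np.round(sh,4),np.round((R0.inv()*R1).as_rotvec(),4)
E
python3 - <<'E'
from h import *
np.set_printoptions(precision=2,suppress=True)
T=Cam("pics/top0.npz")
f=lambda u:np.array(u)/4+[320,140]-.4
a=T.onz(f((171,498)),47);b=T.onz(f((227,232)),47);d=b-a
print(a,b,np.linalg.norm(d),"yaw",np.arctan2(d[1],d[0]))
yaw=-.2575;u=np.array([np.cos(yaw),np.sin(yaw),0])
m=a+d/np.linalg.norm(d)*80;print("whisk mid",m)
pm=np.array([475.7,-280.3,55]);q=m-pm;print("along",q@u,"across",q@[-u[1],u[0],0])
h=m.copy();h[2]=190
print(goal(h,yaw))
E
```

```text
[ 419.81 -164.36   47.  ] [ 568.18 -200.96   47.  ] 152.81890084733942 yaw -0.24186275001986887
whisk mid [ 497.48 -183.52   47.  ]
along -3.5817841243896362 across 99.13627109957334
(array([ 0.41, -0.19,  0.06]), array([-0.  ,  0.  ,  0.59]))
```

```bash
python3 -m pendant '[[[0.41,-0.19,0.06],[0,0,0.59],0.05],[[0.41,-0.19,0.06],[0,0,0.59],0.05],[[0.41,-0.19,0.06],[0,0,0.59],0.05],[[0.41,-0.19,0.06],[0,0,0.59],0.05],[[0.41,-0.19,0.06],[0,0,0.59],0.05],[[0.41,-0.19,0.06],[0,0,0.59],0.05],[[0.41,-0.19,0.06],[0,0,0.59],0.05],[[0.41,-0.19,0.06],[0,0,0.59],0.05],[[0.41,-0.19,0.06],[0,0,0.59],0.05],[[0.41,-0.19,0.06],[0,0,0.59],0.05]]'
python3 - <<'E'
from h import *
from plant import *
for n in("side","top"):
    c=capture(n); np.savez(f"pics/{n}1.npz",**c)
s=np.load("pics/side1.npz")["color"][:,:,::-1]
cv2.imwrite("pics/c4.png",np.hstack([cv2.resize(s[170:300,270:430],(780,600)[:2],interpolation=cv2.INTER_CUBIC)]))
print(goal([497.5,-183.5,47],-.2575))
E
```

```text
time: 0.93
tool_pos: [456.3, -221.3, 352.0]
tcp_rot: [-3.142, 0.0, -0.257]
contact_force: [0.1, -1.6, -0.9]
grip_width: 50.2
(array([ 0.0295, -0.0437,  0.1453]), array([-0.0021,  0.001 ,  0.0066]))
```

View pics/c4.png

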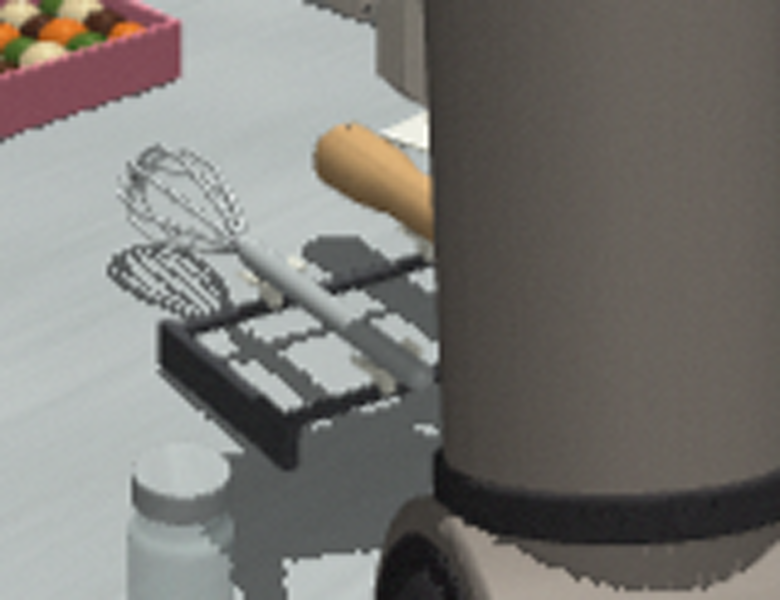

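The side crop shows the whisk handle clear, from (425,380) to (245,243), and the pestle head at about (345,160). The pestle handle is behind the arm. Next I triangulate the whisk height.

```bash
python3 - <<'E'
from h import *
np.set_printoptions(precision=4,suppress=True)
T,S=Cam("pics/top0.npz"),Cam("pics/side1.npz")
f=lambda u:np.array(u)/4+[320,140]-.4
g=lambda u:np.array(u)/[780/160,600/130]+[270,170]-.4
a,ea=tri(T,f((171,498)),S,g((425,380)));b,eb=tri(T,f((227,232)),S,g((245,243)))
print(a,ea,b,eb,a+(b-a)*80/152.)
for X in [(497.5,-183.5,47)]: print((T.proj(X)-[320,140])*4,(S.proj(X)-[270,170])*[4.875,4.615])
# height of the axis at whisk mid: side-line intersect with top ray
p=f((171,498))+(f((227,232))-f((171,498)))*.5
l0,l1=g((425,380)),g((245,243));n=np.cross(np.r_[l0,1],np.r_[l1,1])
for z in (40,44,47,50,54):
    q=S.proj(T.onz(p,z)); print(z,(n@np.r_[q,1])/np.hypot(*n[:2]))
E
```

```text
[ 419.8736 -164.2123   47.9015] 0.31200321110671253 [ 567.2273 -199.8751   54.1481] 1.3135411826898544 [ 497.4282 -182.9822   51.1892]
[198.8936 356.0978] [325.0299 309.3319]
40 -2.879447915718698
44 -1.7700928568039012
47 -0.9346223867773453
50 -0.09617360380032104
54 1.0264186297111626
```

Measured height is 50 ± 3 mm against 47 mm in the text, so they agree. Descending on the whisk and gripping.

```bash
python3 -m pendant '[[[0.0295,-0.0437,0.04],[0,0,0],0.05],[[0.0295,-0.0437,0.04],[0,0,0],0.05],[[0.0295,-0.0437,0.08],[0,0,0],0.05],[[0.0295,-0.0437,0.11],[0,0,0],0.05],[[0.0295,-0.0437,0.13],[0,0,0],0.05],[[0.0295,-0.0437,0.145],[0,0,0],0.05],[[0.0295,-0.0437,0.145],[0,0,0],0.05],[[0.0295,-0.0437,0.145],[0,0,0],0.005],[[0.0295,-0.0437,0.145],[0,0,0],0.005],[[0.0295,-0.0437,0.145],[0,0,0],0.005]]'
python3 -m pendant '[[[0,0,0],[0,0,0],0.005],[[0,0,0],[0,0,0],0.005],[[0,0,0],[0,0,0],0.005],[[0,0,0],[0,0,0],0.005],[[0,0,0],[0,0,0],0.005]]'
```

```text
time: 1.87
tool_pos: [495.3, -188.8, 208.8]
tcp_rot: [3.141, -0.003, -0.258]
contact_force: [0.1, -0.4, 0.7]
grip_width: 34.4
time: 2.28
tool_pos: [496.2, -184.5, 209.4]
tcp_rot: [-3.135, -0.002, -0.258]
contact_force: [7.9, 26.1, 13.1]
grip_width: 13.8
```

```bash
python3 -m pendant '[[[0,0,-0.02],[0,0,0],0.005],[[0,0,-0.05],[0,0,0],0.005],[[0,0,-0.09],[0,0,0],0.005],[[0,0,-0.13],[0,0,0],0.005],[[0,0,-0.17],[0,0,0],0.005],[[0,0,-0.2],[0,0,0],0.005],[[0,0,-0.2],[0,0,0],0.005]]'
python3 - <<'E'
from h import *
np.set_printoptions(precision=4,suppress=True)
ps,si=.143,np.radians(26)
R=Ro.from_euler('xyz',[np.pi,-si,ps]).as_matrix();n=-R[:,2];print("n",n)
seat=np.array([600.8,277.7,130])
print("hover 90",goal(seat+90*n,ps,si))
E
```

```text
time: 2.87
tool_pos: [495.4, -188.5, 415.0]
tcp_rot: [3.138, -0.013, -0.257]
contact_force: [0.5, -0.0, -0.6]
grip_width: 14.3
n [-0.4339 -0.0625  0.8988]
hover 90 (array([-0.1179, -0.4353,  0.0582]), array([ 0.0967,  0.4353, -0.3914]))
```

```bash
python3 -m pendant '[[[-0.1179,-0.4353,-0.02],[0.0967,0.4353,-0.3914],0.005],[[-0.1179,-0.4353,-0.02],[0.0967,0.4353,-0.3914],0.005],[[-0.1179,-0.4353,-0.02],[0.0967,0.4353,-0.3914],0.005],[[-0.1179,-0.4353,-0.02],[0.0967,0.4353,-0.3914],0.005],[[-0.1179,-0.4353,-0.02],[0.0967,0.4353,-0.3914],0.005],[[-0.1179,-0.4353,-0.02],[0.0967,0.4353,-0.3914],0.005],[[-0.1179,-0.4353,-0.02],[0.0967,0.4353,-0.3914],0.005],[[-0.1179,-0.4353,-0.02],[0.0967,0.4353,-0.3914],0.005],[[-0.1179,-0.4353,-0.02],[0.0967,0.4353,-0.3914],0.005],[[-0.1179,-0.4353,0.0],[0.0967,0.4353,-0.3914],0.005]]'
python3 -m pendant '[[[0,0,0],[0,0,0],0.005],[[0,0,0],[0,0,0],0.005],[[0,0,0],[0,0,0],0.005],[[0,0,0],[0,0,0],0.005]]'
python3 - <<'E'
from h import *
np.set_printoptions(precision=4,suppress=True)
ps,si=.143,np.radians(26)
R=Ro.from_euler('xyz',[np.pi,-si,ps]).as_matrix();n=-R[:,2]
seat=np.array([600.8,277.7,130])
for k in (60,40,0):print(k,goal(seat+k*n,ps,si))
E
```

```text
time: 3.7
tool_pos: [491.4, 229.3, 416.9]
tcp_rot: [-3.132, -0.447, 0.139]
contact_force: [0.7, -0.2, -1.4]
grip_width: 14.0
time: 4.03
tool_pos: [492.0, 225.9, 415.1]
tcp_rot: [-3.133, -0.442, 0.137]
contact_force: [0.1, -0.2, -0.9]
grip_width: 14.0
60 (array([-0.0207, -0.035 ,  0.0881]), array([-0.0064,  0.0113, -0.005 ]))
40 (array([-0.0205, -0.0349,  0.1081]), array([-0.0064,  0.0113, -0.005 ]))
0 (array([-0.02  , -0.0347,  0.1481]), array([-0.0064,  0.0113, -0.005 ]))
```

```bash
python3 -m pendant '[[[-0.0205,-0.035,0.06],[-0.006,0.011,-0.005],0.005],[[-0.0205,-0.035,0.06],[-0.006,0.011,-0.005],0.005],[[-0.0205,-0.035,0.09],[-0.006,0.011,-0.005],0.005],[[-0.0205,-0.035,0.105],[-0.006,0.011,-0.005],0.005],[[-0.0205,-0.035,0.105],[-0.006,0.011,-0.005],0.005],[[-0.0205,-0.035,0.105],[-0.006,0.011,-0.005],0.005],[[-0.0205,-0.035,0.105],[-0.006,0.011,-0.005],0.005]]'
python3 - <<'E'
from h import *
from plant import *
for n in("side","top"):
    c=capture(n); np.savez(f"pics/{n}2.npz",**c)
s=np.load("pics/side2.npz")["color"];t=np.load("pics/top2.npz")["color"]
a=cv2.resize(s[150:350,50:250],(600,600),interpolation=cv2.INTER_CUBIC)
cv2.imwrite("pics/c5.png",np.hstack([cv2.resize(s[170:320,60:210],(400,400),interpolation=cv2.INTER_CUBIC),cv2.resize(t[100:240,110:250],(400,400),interpolation=cv2.INTER_CUBIC)])[:,:,::-1])
o=get_obs();print(o["tool_pos"],o["tcp_rot"])
E
```

```text
time: 4.62
tool_pos: [513.5, 265.4, 313.2]
tcp_rot: [-3.14, -0.456, 0.142]
contact_force: [0.4, -0.1, -0.4]
grip_width: 14.1
[513.27763031 265.77820087 313.62599748] [-3.14000751 -0.45687723  0.14279251]
```

View pics/c5.png

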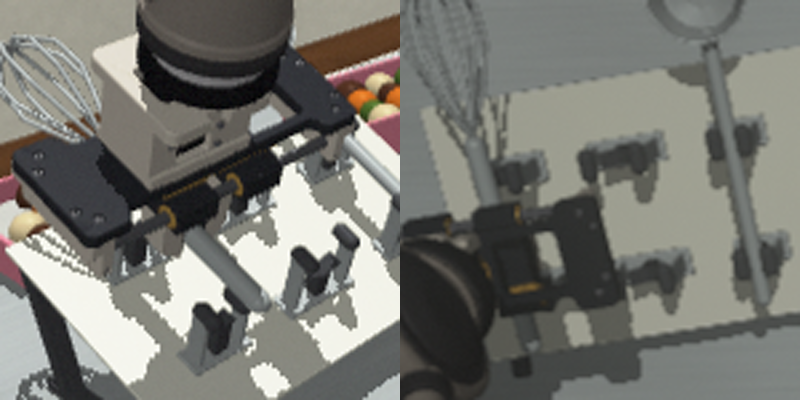

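The side crop shows the handle's free end at (267,305). The top crop shows the handle above the clip line, from (478,165) to (530,345). I'll compare this with the pose the robot reports, to check for a camera-to-robot offset.

```bash
python3 - <<'E'
from h import *
np.set_printoptions(precision=2,suppress=True)
T,S=Cam("pics/top2.npz"),Cam("pics/side2.npz")
ft=lambda u:(np.array(u)-[400,0])*.35+[110,100]-.4
fs=lambda u:np.array(u)*.375+[60,170]-.4
R=Ro.from_euler('xyz',[-3.14,-.4565,.1425]).as_matrix();g=np.array([513.4,265.6,313.4])+159*R[:,2]
x=R[:,0];print("grasp",g,"x",x)
e,r=tri(T,ft((530,345)),S,fs((265,302)));print("free end cam",e,r,"FK",g-80*x, "diff tool axes",R.T@(e-g))
for k in (-80,-60,75,80):
    X=g+k*x; print(k,(T.proj(X)-[110,100]+.4)/.35+[400,0],(S.proj(X)-[60,170]+.4)/.375)
n=-R[:,2]
lips={"nu":(632.5,282.4,165),"nl":(552.8,270.7,129.1),"wu":(642.8,199.2,164.6),"wl":(563.7,187.6,128.8)}
for k,v in lips.items(): print(k,"rel to grasp in place axes (x,y,n)",(np.array(v)-g)@np.c_[x,-R[:,1],n])
E
```

```text
grasp [582.74 275.8  170.68] x [0.89 0.13 0.44]
free end cam [514.06 264.63 137.77] 4.889282104666628 FK [511.66 265.61 135.42] diff tool axes [-76.96   1.31  -1.12]
-80 [532.56 350.9 ] [262.25 306.33]
-60 [525.14 324.8 ] [241.85 285.21]
75 [472.42 139.62] [109.9  148.63]
80 [470.38 132.44] [105.2  143.76]
nu rel to grasp in place axes (x,y,n) [ 42.55  -0.58 -27.22]
nl rel to grasp in place axes (x,y,n) [-45.58  -0.84 -23.94]
wu rel to grasp in place axes (x,y,n) [ 40.92 -84.4  -26.73]
wl rel to grasp in place axes (x,y,n) [-46.62 -84.64 -23.63]
```

Cameras and arm agree within about 2 mm, and the whisk sits within 1 mm of the clip line. Pressing down in stages.

```bash
python3 -m pendant '[[[0,0,0.012],[0,0,0],0.005],[[0,0,0.024],[0,0,0],0.005],[[0,0,0.029],[0,0,0],0.005],[[0,0,0.032],[0,0,0],0.005],[[0,0,0.034],[0,0,0],0.005],[[0,0,0.036],[0,0,0],0.005],[[0,0,0.036],[0,0,0],0.005]]'
python3 -m pendant '[[[0,0,0.002],[0,0,0],0.005],[[0,0,0.004],[0,0,0],0.005],[[0,0,0.006],[0,0,0],0.005],[[0,0,0.006],[0,0,0],0.005],[[0,0,0.006],[0,0,0],0.005]]'
```

```text
time: 5.3
tool_pos: [529.0, 269.3, 278.9]
tcp_rot: [-3.14, -0.455, 0.144]
contact_force: [1.9, 3.5, -1.1]
grip_width: 14.2
time: 5.72
tool_pos: [530.1, 269.9, 276.5]
tcp_rot: [-3.14, -0.456, 0.145]
contact_force: [-18.7, 2.4, 22.7]
grip_width: 14.1
```

```bash
python3 -m pendant '[[[0,0,0.001],[0,0,0],0.005],[[0,0,0.002],[0,0,0],0.005],[[0,0,0.002],[0,0,0],0.005],[[0,0,0.002],[0,0,0],0.005]]';python3 -m pendant '[[[0,0,0.001],[0,0,0],0.005],[[0,0,0.002],[0,0,0],0.005],[[0,0,0.002],[0,0,0],0.005],[[0,0,0.002],[0,0,0],0.005]]'
```

```text
time: 6.05
tool_pos: [530.5, 270.0, 276.0]
tcp_rot: [-3.14, -0.457, 0.145]
contact_force: [-27.2, -0.1, 31.9]
grip_width: 13.8
time: 6.38
tool_pos: [531.6, 270.2, 274.8]
tcp_rot: [-3.14, -0.458, 0.145]
contact_force: [-28.1, -0.6, 35.2]
grip_width: 13.8
```

```bash
python3 -m pendant '[[[0,0,0],[0,0,0],0.04],[[0,0,0],[0,0,0],0.04],[[0,0,0],[0,0,0],0.04],[[0,0,-0.04],[0,0,0],0.04],[[0,0,-0.08],[0,0,0],0.04],[[0,0,-0.12],[0,0,0],0.04],[[0,-0.04,-0.16],[0,0,0],0.04],[[0,0.04,-0.2],[0,0,0],0.04],[[0,0.08,-0.2],[0,0,0],0.04],[[0,0.12,-0.2],[0,0,0],0.04]]'
python3 -m pendant '[[[0,0.04,0],[0,0,0],0.06],[[0,0.08,0],[0,0,0],0.06],[[0,0.12,0],[0,0,0],0.06],[[0,0.16,0],[0,0,0],0.06],[[0,0.16,0],[0,0,0],0.06],[[0,0.16,0],[0,0,0],0.06]]'
python3 - <<'E'
from h import *
from plant import *
for n in("side","top"):
    c=capture(n); np.savez(f"pics/{n}3.npz",**c)
s=np.load("pics/side3.npz")["color"];t=np.load("pics/top3.npz")["color"]
cv2.imwrite("pics/c6.png",np.hstack([cv2.resize(s[170:320,60:210],(400,400),interpolation=cv2.INTER_CUBIC),cv2.resize(t[100:240,110:250],(400,400),interpolation=cv2.INTER_CUBIC)])[:,:,::-1])
E
```

```text
time: 7.22
tool_pos: [460.0, 173.6, 446.5]
tcp_rot: [-3.141, -0.457, 0.15]
contact_force: [0.8, -0.8, 0.2]
grip_width: 40.3
time: 7.72
tool_pos: [484.4, 12.0, 443.9]
tcp_rot: [-3.14, -0.452, 0.138]
contact_force: [-0.0, 0.8, -1.1]
grip_width: 60.0
```

View pics/c6.png

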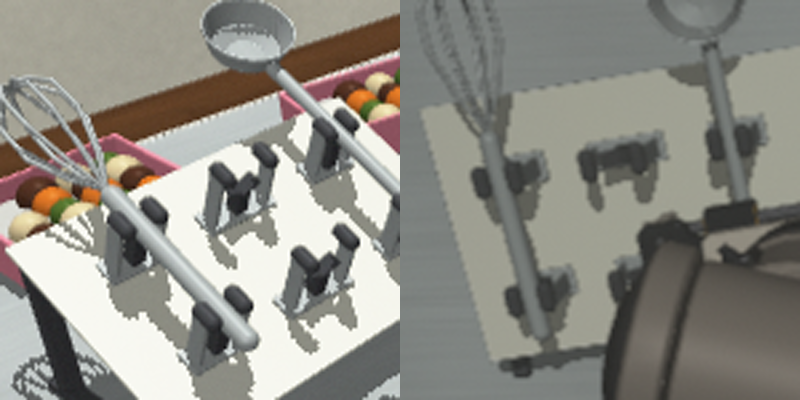

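Both crops show the whisk handle between the narrow lips, with its free end at side (248,338), top (543,335). Next I triangulate it to see whether it is home.

```bash
python3 - <<'E'
from h import *
np.set_printoptions(precision=2,suppress=True)
T,S=Cam("pics/top3.npz"),Cam("pics/side3.npz")
ft=lambda u:(np.array(u)-[400,0])*.35+[110,100]-.4
fs=lambda u:np.array(u)*.375+[60,170]-.4
R=Ro.from_euler('xyz',[np.pi,-np.radians(26),.143]).as_matrix();x=R[:,0];A=np.c_[x,-R[:,1],-R[:,2]]
seat=np.array([600.8,277.7,130])
a,ra=tri(T,ft((544,337)),S,fs((248,338)));b,rb=tri(T,ft((488,138)),S,fs((107,197)))
print(a,ra,b,rb,np.linalg.norm(b-a));d=b-a
print("dir angles yaw",np.arctan2(d[1],d[0]),"slope",np.arcsin(d[2]/np.linalg.norm(d)))
print("rel seat",(a-seat)@A,(b-seat)@A)
m=(632.5,282.4,165),(552.8,270.7,129.1)
for v in m: print("lip rel",(np.array(v)-seat)@A)
# predicted pixels of the axis at several heights above nominal seat
for h in (0,4,8,12):
    for k in(-75,85): X=seat+A@[k,0,h]; print(h,k,(T.proj(X)-[110,100]+.4)/.35+[400,0],(S.proj(X)-[60,170]+.4)/.375)
E
```

```text
[528.53 270.16 102.97] 3.3521897499685145 [663.6  290.64 162.46] 0.2702662261731313 149.011551672553
dir angles yaw 0.15046726937744118 slope 0.41072061432212187
rel seat [-77.11   2.84   7.53] [71.76  3.86  1.12]
lip rel [44.15  0.13 17.41]
lip rel [-43.99  -0.09  20.46]
0 -75 [547.62 329.59] [250.65 340.55]
0 85 [488.76 118.72] [ 99.85 183.1 ]
4 -75 [546.28 331.04] [251.43 337.19]
4 85 [487.14 119.45] [100.11 179.38]
8 -75 [544.94 332.5 ] [252.22 333.82]
8 85 [485.51 120.19] [100.37 175.63]
12 -75 [543.58 333.97] [253.02 330.42]
12 85 [483.86 120.94] [100.63 171.86]
```

The handle is about 14.7 mm below the lip tips at both clips, and parallel to them, which fits being home. I'll check by touch later. Now the pestle height, and the move to it.

```bash
python3 - <<'E'
from h import *
np.set_printoptions(precision=4,suppress=True)
T,S=Cam("pics/top0.npz"),Cam("pics/side3.npz")
hsv=cv2.cvtColor(S.im,cv2.COLOR_RGB2HSV)
m=cv2.inRange(hsv,(8,70,60),(25,255,255)); m[:150]=0;m[300:]=0;m[:,:310]=0;m[:,450:]=0
n_,lab,st,ce=cv2.connectedComponentsWithStats(m);print(st[1:][st[1:,4]>60])
i=1+np.argmax(st[1:,4]*((st[1:,1]+st[1:,3]/2)>190));ys,xs=np.nonzero(lab==i);P=np.c_[xs,ys].astype(float)
yaw=-.2575;u=np.array([np.cos(yaw),np.sin(yaw),0]);pm=np.array([475.7,-280.3,55])
# horizontal offsets of side silhouette: for stations along axis, the mid-row of the mask along the image-perpendicular
for k in(-60,-40,-20,0,20,40,60):
    out=[]
    for z in(50,55,60):
        tp=T.proj(pm+k*u);X=T.onz(tp,z);q=S.proj(X);e=S.proj(X+u)-q;e/=np.hypot(*e);nn=np.array([-e[1],e[0]])
        s=(P-q)@e;w=((P-q)@nn)[abs(s)<1.2]
        out.append((w.min(),w.max()) if len(w) else None)
    print(k,q,out)
print(goal(pm+[0,0,120],yaw))
E
```

```text
[[346 150  59  21 744]
 [335 197  60  46 820]]
-60 [384.2583 232.1839] [(np.float64(-3.5040959245004233), np.float64(8.401612606494878)), (np.float64(-4.656859275486027), np.float64(6.987547437348409)), (np.float64(-6.3729065583516356), np.float64(5.560055319766384))]
-40 [379.0258 228.6636] [(np.float64(-3.577378192471616), np.float64(8.065087306262521)), (np.float64(-4.9761523642371746), np.float64(6.935609113386179)), (np.float64(-6.116599669695455), np.float64(5.529663130903353))]
-20 [373.9298 225.2352] [(np.float64(-3.6506604604427366), np.float64(8.291689204538116)), (np.float64(-5.028090688199363), np.float64(6.616316024635071)), (np.float64(-6.418494841646238), np.float64(5.227767958952413))]
0 [368.9651 221.8951] [(np.float64(-3.160815529906249), np.float64(7.955163904305829)), (np.float64(-4.519350320602562), np.float64(6.297022935883827)), (np.float64(-5.8906849699020825), np.float64(4.925872787001277))]
20 [364.1267 218.64  ] [(np.float64(-3.7605838623995353), np.float64(7.618638604073497)), (np.float64(-5.105998174142493), np.float64(5.977729847132649)), (np.float64(-6.192580141853099), np.float64(4.895480598138153))]
40 [359.4098 215.4666] [(np.float64(-3.2707389318630025), np.float64(7.545356336102327)), (np.float64(-4.597257806545733), np.float64(6.2191154499406425)), (np.float64(-5.936273253196742), np.float64(4.880284503706619))]
60 [354.81   212.3719] [(np.float64(-3.044137033587476), np.float64(7.208831035870082)), (np.float64(-4.355872203738078), np.float64(5.899822361189321)), (np.float64(-5.408463381452424), np.float64(4.849892314843476))]
(array([-0.0934,  0.291 ,  0.0767]), array([-0.0921, -0.446 ,  0.3942]))
```

Pestle axis measures 57–58 mm against 55 mm in the text, the same +3 mm camera bias as the whisk. Moving above it.

```bash
python3 -m pendant '[[[-0.0934,0.291,0.03],[-0.0921,-0.446,0.3942],0.065],[[-0.0934,0.291,0.03],[-0.0921,-0.446,0.3942],0.065],[[-0.0934,0.291,0.03],[-0.0921,-0.446,0.3942],0.065],[[-0.0934,0.291,0.0767],[-0.0921,-0.446,0.3942],0.065],[[-0.0934,0.291,0.0767],[-0.0921,-0.446,0.3942],0.065],[[-0.0934,0.291,0.0767],[-0.0921,-0.446,0.3942],0.065],[[-0.0934,0.291,0.0767],[-0.0921,-0.446,0.3942],0.065],[[-0.0934,0.291,0.0767],[-0.0921,-0.446,0.3942],0.065],[[-0.0934,0.291,0.0767],[-0.0921,-0.446,0.3942],0.065],[[-0.0934,0.291,0.0767],[-0.0921,-0.446,0.3942],0.065]]'
python3 -m pendant '[[[0,0,0],[0,0,0],0.065],[[0,0,0],[0,0,0],0.065],[[0,0,0],[0,0,0],0.065],[[0,0,0],[0,0,0],0.065]]'
python3 - <<'E'
from h import *
np.set_printoptions(precision=4,suppress=True)
print(goal([475.7,-280.3,55],-.2575))
E
```

```text
time: 8.65
tool_pos: [476.6, -279.8, 333.4]
tcp_rot: [-3.141, 0.001, -0.256]
contact_force: [-0.5, 0.1, -0.2]
grip_width: 65.0
time: 8.98
tool_pos: [476.5, -279.3, 335.5]
tcp_rot: [3.141, -0.003, -0.255]
contact_force: [-0.5, -0.2, 1.5]
grip_width: 64.9
(array([-0.0008,  0.0011,  0.1215]), array([ 0.0004, -0.0028,  0.0024]))
```

```bash
python3 -m pendant '[[[-0.001,0.001,0.04],[0,0,0],0.065],[[-0.001,0.001,0.08],[0,0,0],0.065],[[-0.001,0.001,0.11],[0,0,0],0.065],[[-0.001,0.001,0.12],[0,0,0],0.065],[[-0.001,0.001,0.12],[0,0,0],0.065],[[-0.001,0.001,0.12],[0,0,0],0.02],[[-0.001,0.001,0.12],[0,0,0],0.02],[[-0.001,0.001,0.12],[0,0,0],0.02],[[-0.001,0.001,0.12],[0,0,0],0.02],[[-0.001,0.001,0.12],[0,0,0],0.02]]'
python3 -m pendant '[[[0,0,0],[0,0,0],0.02],[[0,0,0],[0,0,0],0.02],[[0,0,0],[0,0,0],0.02]]'
```

```text
time: 9.82
tool_pos: [475.3, -281.4, 215.9]
tcp_rot: [3.141, -0.004, -0.257]
contact_force: [-0.4, -0.4, 0.1]
grip_width: 36.3
time: 10.07
tool_pos: [475.5, -280.4, 215.6]
tcp_rot: [-3.14, -0.003, -0.257]
contact_force: [1.3, 5.2, 6.1]
grip_width: 29.2
```

```bash
python3 -m pendant '[[[0,0,-0.02],[0,0,0],0.02],[[0,0,-0.05],[0,0,0],0.02],[[0,0,-0.09],[0,0,0],0.02],[[0,0,-0.13],[0,0,0],0.02],[[0,0,-0.17],[0,0,0],0.02],[[0,0,-0.2],[0,0,0],0.02],[[0,0,-0.2],[0,0,0],0.02]]'
python3 - <<'E'
from h import *
np.set_printoptions(precision=4,suppress=True)
ps,si=.143,np.radians(26)
R=Ro.from_euler('xyz',[np.pi,-si,ps]).as_matrix();n=-R[:,2]
print("hover 130",goal(np.array([611.5,194.4,130])+130*n,ps,si))
E
```

```text
time: 10.65
tool_pos: [475.2, -281.4, 421.9]
tcp_rot: [3.137, -0.013, -0.257]
contact_force: [1.7, -0.3, -1.4]
grip_width: 29.1
hover 130 (array([-0.1061, -0.4457,  0.0285]), array([ 0.0981,  0.4356, -0.3909]))
```

```bash
python3 -m pendant '[[[-0.1061,-0.4457,-0.03],[0.0981,0.4356,-0.3909],0.02],[[-0.1061,-0.4457,-0.03],[0.0981,0.4356,-0.3909],0.02],[[-0.1061,-0.4457,-0.03],[0.0981,0.4356,-0.3909],0.02],[[-0.1061,-0.4457,-0.03],[0.0981,0.4356,-0.3909],0.02],[[-0.1061,-0.4457,-0.03],[0.0981,0.4356,-0.3909],0.02],[[-0.1061,-0.4457,-0.03],[0.0981,0.4356,-0.3909],0.02],[[-0.1061,-0.4457,-0.03],[0.0981,0.4356,-0.3909],0.02],[[-0.1061,-0.4457,-0.03],[0.0981,0.4356,-0.3909],0.02],[[-0.1061,-0.4457,-0.03],[0.0981,0.4356,-0.3909],0.02],[[-0.1061,-0.4457,0.0],[0.0981,0.4356,-0.3909],0.02]]'
python3 -m pendant '[[[0,-0.03,0],[0,0,0],0.02],[[0,-0.03,0],[0,0,0],0.02],[[0,-0.03,0],[0,0,0],0.02],[[0,-0.03,0],[0,0,0],0.02],[[0,-0.03,0],[0,0,0],0.02]]'
python3 - <<'E'
from h import *
np.set_printoptions(precision=4,suppress=True)
ps,si=.143,np.radians(26)
R=Ro.from_euler('xyz',[np.pi,-si,ps]).as_matrix();n=-R[:,2]
for k in(45,0):print(k,goal(np.array([611.5,194.4,130])+k*n,ps,si))
E
```

```text
time: 11.48
tool_pos: [484.1, 135.1, 429.2]
tcp_rot: [-3.131, -0.45, 0.139]
contact_force: [1.6, -0.4, -2.0]
grip_width: 29.4
time: 11.9
tool_pos: [480.1, 161.7, 427.4]
tcp_rot: [-3.132, -0.444, 0.137]
contact_force: [0.2, 0.1, -1.6]
grip_width: 29.3
45 (array([-0.0082, -0.0127,  0.1225]), array([-0.0074,  0.0094, -0.0052]))
0 (array([-0.0078, -0.0124,  0.1675]), array([-0.0074,  0.0094, -0.0052]))
```

```bash
python3 -m pendant '[[[-0.008,-0.0125,0.03],[-0.007,0.009,-0.005],0.02],[[-0.008,-0.0125,0.07],[-0.007,0.009,-0.005],0.02],[[-0.008,-0.0125,0.1],[-0.007,0.009,-0.005],0.02],[[-0.008,-0.0125,0.1225],[-0.007,0.009,-0.005],0.02],[[-0.008,-0.0125,0.1225],[-0.007,0.009,-0.005],0.02],[[-0.008,-0.0125,0.1225],[-0.007,0.009,-0.005],0.02],[[-0.008,-0.0125,0.1225],[-0.007,0.009,-0.005],0.02]]'
python3 - <<'E'
from h import *
from plant import *
for n in("side","top"):
    c=capture(n); np.savez(f"pics/{n}4.npz",**c)
s=np.load("pics/side4.npz")["color"];t=np.load("pics/top4.npz")["color"]
cv2.imwrite("pics/c7.png",np.hstack([cv2.resize(s[170:320,80:230],(400,400),interpolation=cv2.INTER_CUBIC),cv2.resize(t[100:240,110:250],(400,400),interpolation=cv2.INTER_CUBIC)])[:,:,::-1])
np.set_printoptions(precision=4,suppress=True)
ps,si=.143,np.radians(26)
R=Ro.from_euler('xyz',[np.pi,-si,ps]).as_matrix();n=-R[:,2]
o=get_obs();print(goal(np.array([611.5,194.4,130]),ps,si))
# free-end silhouette of pestle in both views vs FK
T,S=Cam("pics/top4.npz"),Cam("pics/side4.npz")
R=Ro.from_euler('xyz',o["tcp_rot"]).as_matrix();g=o["tool_pos"]+159*R[:,2]
for k in(-80,-40,40,75,105,140):
    X=g+k*R[:,0];print(k,(T.proj(X)-[110,100]+.4)/.35+[400,0],(S.proj(X)-[80,170]+.4)/.375)
E
```

```text
time: 12.48
tool_pos: [523.5, 181.7, 315.0]
tcp_rot: [-3.141, -0.456, 0.142]
contact_force: [0.6, 0.2, -1.1]
grip_width: 29.2
(array([-0.0015,  0.0004,  0.047 ]), array([-0.001 , -0.0035,  0.0001]))
-80 [645.8557 333.3417] [311.8069 245.2275]
-40 [632.2701 280.4344] [272.9527 206.7505]
40 [604.0243 170.4352] [197.6074 132.1365]
75 [591.1931 120.4655] [165.596  100.4358]
105 [579.9541  76.6967] [138.6022  73.7041]
140 [566.5514  24.502 ] [107.6154  43.018 ]
```

View pics/c7.png

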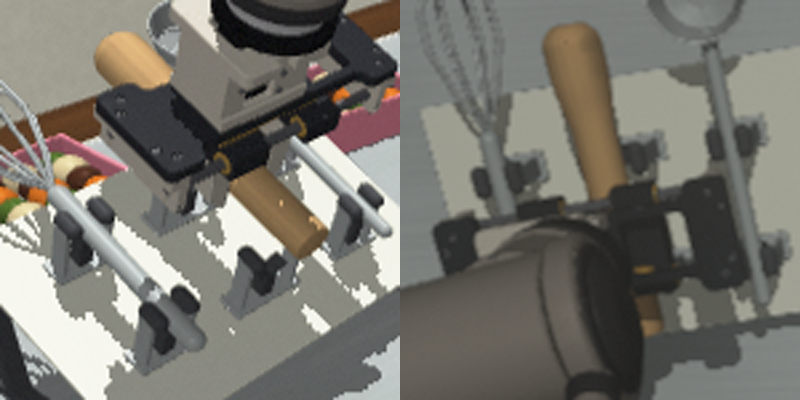

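The pestle's axis and ends match the arm's prediction: head at top (582,77), free end at side (308,240). It sits over the wide place with no contact on the whisk. Pressing it in.

```bash
python3 -m pendant '[[[-0.001,0,0.012],[0,0,0],0.02],[[-0.001,0,0.022],[0,0,0],0.02],[[-0.001,0,0.027],[0,0,0],0.02],[[-0.001,0,0.031],[0,0,0],0.02],[[-0.001,0,0.035],[0,0,0],0.02],[[-0.001,0,0.038],[0,0,0],0.02],[[-0.001,0,0.041],[0,0,0],0.02],[[-0.001,0,0.041],[0,0,0],0.02]]'
python3 -m pendant '[[[0,0,0.001],[0,0,0],0.02],[[0,0,0.003],[0,0,0],0.02],[[0,0,0.004],[0,0,0],0.02],[[0,0,0.004],[0,0,0],0.02],[[0,0,0.004],[0,0,0],0.02]]'
```

```text
time: 13.25
tool_pos: [540.6, 185.5, 276.2]
tcp_rot: [-3.14, -0.455, 0.144]
contact_force: [3.0, 3.3, -1.8]
grip_width: 29.2
time: 13.67
tool_pos: [541.0, 185.6, 274.8]
tcp_rot: [-3.141, -0.455, 0.145]
contact_force: [-14.0, 1.8, 19.4]
grip_width: 29.0
```

Working back from the grasp heights in the stand, both handle axes are now at about z = 130.4 mm by the arm's own kinematics (seat: 130). Each showed free travel after the snap and then a hard stop. One more light press, then release and look.

```bash
python3 -m pendant '[[[0,0,0.0015],[0,0,0],0.02],[[0,0,0.0015],[0,0,0],0.02],[[0,0,0.0015],[0,0,0],0.02]]'
python3 -m pendant '[[[0,0,-0.0035],[0,0,0],0.02],[[0,0,-0.0035],[0,0,0],0.02],[[0,0,-0.0035],[0,0,0],0.05],[[0,0,-0.0035],[0,0,0],0.05],[[0,0,-0.0035],[0,0,0],0.05],[[0,0,-0.04],[0,0,0],0.05],[[0,0,-0.08],[0,0,0],0.05],[[0,0,-0.12],[0,0,0],0.05],[[0,0,-0.16],[0,0,0],0.05],[[0,0,-0.2],[0,0,0],0.05]]'
python3 -m pendant '[[[0,0.04,0],[0,0,0],0.05],[[0,0.08,0],[0,0,0],0.05],[[0,0.12,0],[0,0,0],0.05],[[0,0.16,0],[0,0,0],0.05],[[0,0.2,0],[0,0,0],0.05],[[0,0.24,0],[0,0,0],0.05],[[0,0.24,0],[0,0,0],0.05],[[0,0.24,0],[0,0,0],0.05]]'
python3 - <<'E'
from h import *
from plant import *
for n in("side","top"):
    c=capture(n); np.savez(f"pics/{n}5.npz",**c)
s=np.load("pics/side5.npz")["color"];t=np.load("pics/top5.npz")["color"]
cv2.imwrite("pics/c8.png",np.hstack([cv2.resize(s[170:320,80:230],(400,400),interpolation=cv2.INTER_CUBIC),cv2.resize(t[100:240,110:250],(400,400),interpolation=cv2.INTER_CUBIC)])[:,:,::-1])
# bystander check: shaker/cup/paddle region difference against start
t0=np.load("pics/top0.npz")["color"].astype(int);d=abs(t0-t).max(2)
for nm,(x0,x1,y0,y1) in dict(shaker=(258,298,255,295),cup=(478,525,240,285),paddle=(468,512,145,245)).items(): print(nm,(d[y0:y1,x0:x1]>40).mean())
E
```

```text
time: 13.92
tool_pos: [541.3, 185.8, 274.5]
tcp_rot: [-3.141, -0.456, 0.145]
contact_force: [-21.1, -0.7, 27.5]
grip_width: 29.5
time: 14.75
tool_pos: [454.8, 172.1, 452.5]
tcp_rot: [-3.141, -0.453, 0.144]
contact_force: [0.6, 0.4, 0.2]
grip_width: 49.7
time: 15.42
tool_pos: [490.3, -67.3, 450.5]
tcp_rot: [-3.14, -0.453, 0.139]
contact_force: [-0.1, -0.3, -0.3]
grip_width: 50.0
shaker 0.788125
cup 0.0
paddle 0.0
```

View pics/c8.png

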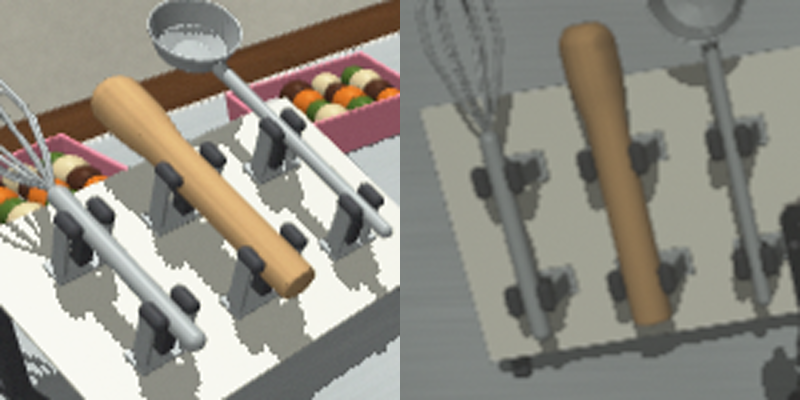

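Both handles sit between their lips, parallel to the ladle and heads up the slope; the pestle runs from (652,322) to (588,25) in the top crop. The "shaker" change in the top view looks like the arm covering it, so I'll check it in the side view, along with the pestle height.

```bash
python3 - <<'E'
from h import *
np.set_printoptions(precision=2,suppress=True)
T,S=Cam("pics/top5.npz"),Cam("pics/side5.npz")
s0=np.load("pics/side0.npz")["color"].astype(int)
print("shaker side diff",(abs(s0-S.im).max(2)[260:325,292:322]>60).mean())
R=Ro.from_euler('xyz',[np.pi,-np.radians(26),.143]).as_matrix();A=np.c_[R[:,0],-R[:,1],-R[:,2]]
seat=np.array([611.5,194.4,130])
def mask(im,x0,x1,y0,y1):
    m=cv2.inRange(cv2.cvtColor(im,cv2.COLOR_RGB2HSV),(8,70,60),(25,255,255));k=np.zeros_like(m);k[y0:y1,x0:x1]=m[y0:y1,x0:x1]
    n,l,st,_=cv2.connectedComponentsWithStats(k);i=1+np.argmax(st[1:,4]);ys,xs=np.nonzero(l==i);return np.c_[xs,ys].astype(float)
MT,MS=mask(T.im,150,215,100,220),mask(S.im,110,205,190,290)
def off(C,M,X):
    q=C.proj(X);e=C.proj(X+R[:,0])-q;f=np.hypot(*e);e/=f;n=np.array([-e[1],e[0]]);w=((M-q)@n)[abs((M-q)@e)<1.2];return (w.min()+w.max())/2
from scipy.optimize import fsolve
for k in(-62,0,20,62): # clear of the lips
    f=lambda v:[off(T,MT,seat+A@[k,v[0],v[1]]),off(S,MS,seat+A@[k,v[0],v[1]])]
    J0=np.array(f([0,0]));J=np.c_[(np.array(f([6,0]))-J0)/6,(np.array(f([0,6]))-J0)/6];print(k,"y,n:",-np.linalg.solve(J,J0))
q=T.proj(seat);e=T.proj(seat+R[:,0])-q;s=(MT-q)@e/(e@e);print("along extent",s.min(),s.max())
E
```

```text
shaker side diff 0.2969230769230769
-62 y,n: [3.56 5.52]
0 y,n: [1.84 3.99]
20 y,n: [2.18 3.29]
62 y,n: [1.04 6.82]
along extent -80.7649782134154 145.22094107430158
```

The pestle shows the same camera offsets as the whisk (about +2 and +4 mm), so both sit at the same depth. The shaker difference needs a look.

```bash
python3 - <<'E'
import numpy as np,cv2
f=lambda n:cv2.resize(np.load(n)["color"][230:350,250:370],(400,400))[:,:,::-1]
cv2.imwrite("pics/c9.png",np.hstack([f("pics/side0.npz"),f("pics/side5.npz")]))
E
```

```text
(no output)
```

View pics/c9.png

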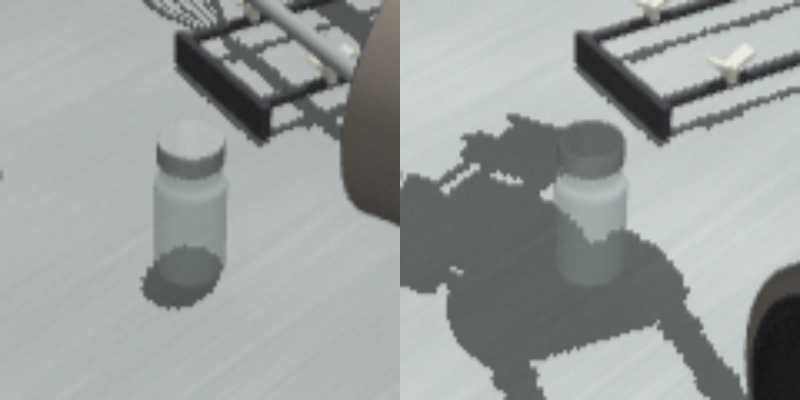

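The shaker is where it was, at (190,200) in both crops; only the arm's shadow changed. Handing in.

```bash
python3 -c "
from plant import *
print(get_obs()['contact_force']); print(close_job())"
```

```text
[ 0.43952738 -0.31381017  0.14655375]
the job is handed in; nothing more can be done
None
```

I snapped the whisk into the narrow clips (left place) and the pestle into the wide clips (middle place), both heads up the slope. I handed in at about 15.5 s of the 61 s; no verdict was reported.

**Seating, by the arm:** each handle moved freely after passing the lips and then hit a hard stop. Both axes came out at about 130.4 mm by the arm's own position, against 130 mm for the seat. The final press reached about 45 N on the whisk and 34 N on the pestle at the wrist, well above the 5 to 15 N given. I put that down to bottoming out, and the whisk may have slipped a millimetre or two in the pads.

**Seating, by the cameras:** these disagreed slightly, showing both handles about 4 mm high and 2–3 mm to the left of my estimated seats. The cameras had also read 2–3 mm high on both items in the stand. I took it as camera bias and did not confirm it with a touch test.

**Position along the slope:** the whisk is about 3 mm and the pestle about 1 mm from the middle, well inside the 22 mm allowed.

**Bystanders:** the cup and paddle showed no image change. The shaker had not moved; only the arm's shadow on it changed. At hand-in the gripper was clear, with the wrist force reading near zero.

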